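Set the pouch width guide with its knurled wheel

TASK

Set the width guide on the desk for the next batch of pouches: rest a fingertip on the knurled wheel and roll it, in as many strokes as it takes, until the sliding fence has closed in and its pointer is in line with the line on the gauge rider. Move the fence only by the wheel, never by pushing the fence itself; grasp and lift nothing, leave everything else where it is, and finish with the hand clear.

Things in the scene. Friction and masses are not known exactly. Their poses are not given: they have to be found in the camera images.
- guide: Metal pouch width guide screwed to the desk (sizes in mm). Origin on the desk under the bed's middle; x to the scale rail, y from fixed to sliding fence, z up; yaw up to 0.35 rad. Bed 155 (x) x 260 (y), top at z 30. Fixed fence at y -105, top 56. Scale rail x 72 to 108, top 34. White wheel housing x -161 to -79, y -65 to 65, two cheeks with top at 66. Nothing on it is higher than the wheel.
- wheel: Knurled steel wheel, 72 mm diameter, 26 wide, upright in the housing. Origin on its axis, at (-120, 0, 42) in the guide's frame: top 78 above the desk, 12 proud of the cheeks. Turns about the guide's x. Rolling its top to the guide's -y closes the fence to -y, 12 mm per rad (3 mm of rim per 1 mm); rolling back opens it. About 1 N at the rim turns it (press 4 to 12 N); it stays where left.
- fence: Sliding steel fence 115 mm long (x), 12 thick, 26 tall, top 57 above the desk, parallel to the guide's x. Origin on its inner face (towards the fixed fence), 30 above the desk; axes as the guide's. Slides along the guide's y only, starts at y 38 to 48 mm in the guide's frame, can close to -10. Not to be pushed.
- pointer (a point): Tip of the fence's pointer, a dark strip 3 mm wide and 22 long that runs from the fence's inner face to the scale rail. The point is on the strip's centre line, in line with the inner face. Axes as the guide's.
- mark (a point): End, next to the pointer, of the black line (3 mm wide, 22 long, along the guide's x) on the gauge rider, a steel plate 22 x 24, 8 mm tall, fixed on the scale rail. Axes as the guide's. In line means: pointer and mark at the same y in the guide's frame; the pointer starts 18 to 42 mm to the +y side.
- setting_block: Loose steel block 50 x 25 x 15 mm on the bed near the fixed fence, clear of the sliding fence's way. Origin: centre of its underside. Leave alone.
- jar: Loose glass jar with steel cap, 68 mm diameter, 85 mm tall, about 170 mm from the wheel on the +y side. Origin: centre of its underside. Leave alone.
- cup: Loose open steel cup, 72 mm diameter, 75 mm tall, about 170 mm from the wheel on the -y side. Origin: centre of its underside. Leave alone.
- spray: Loose white bottle, 60 mm diameter, 150 mm tall, beside the bed on the sliding fence side. Origin: centre of its underside. Leave alone.
- spatula: Loose spatula 170 mm long lying beside the bed on the fixed fence's side. Leave alone.
- tape: Loose roll of tape lying flat, 70 mm diameter, 19 mm tall, beyond the spatula. Leave alone.
- pouch_box: Loose cardboard box 70 x 100 x 50 mm on the robot's right. Origin: centre of its underside. Leave alone.

How it is judged:
By the outcome, as a careful person would: the job done as asked, in the order asked, and still so for the second after the job is handed in, with the robot touching nothing.
It also fails if it takes over 42 s, if anything falls off the work surface, if the arm or the gripper's body presses on something with over 40 N, if the wrist force passes 120 N, or if a joint passes its speed limit or range.

ROBOT

A 6-joint arm with a two-finger parallel gripper is mounted at the origin on the work surface. World frame = base frame: x ahead of the robot, y to its left, z up, the work surface at z = 0. Lengths are in mm, angles in rad, forces in N, time in s.
With the tool pointing down it reaches from about 250 to 800 mm from the base axis. Payload 8.5 kg.
Tool frame: the origin (TCP) lies at the very end of the fingers, on their centre line; the grasp point (between the pads) lies 19 mm behind it; z points along the fingers, y is the direction in which the jaws open and shut (so a half turn about z gives the same grasp; the last joint's range is limited). The gripper opens to 85 mm and grips with 20 to 120 N. Pads are 22 mm wide; open, the fingers measure 114 mm over their backs; the gripper's body (76 mm by 85 mm) begins 54 mm behind the grasp point. The pads swing forward as they close: fully open they stand 13 mm farther back than shut.
Start: joints at [0, 0.238, -0.013, 1.319, 0, 1.571], TCP at [524.956, -0, 231.276] pointing down, gripper open.
Joint ranges: [-2.66, 2.66], [-1.03, 1.9], [-1.14, 1.46], [-1.82, 2.27], [-1.45, 1.34], [-3.14, 3.14]. Speed limits (rad/s): [2.22, 2.22, 2.79, 3.14, 3.14, 3.14].

INTERFACE

Orientations are given as a unit quaternion [w, x, y, z].
In Python, from bench import robot gives the robot as it stands. The module is installed in compiled form; this text tells all that it offers.
- The arm moves only by the tool arm_command, never from a script. Its argument "moves" is a list of rows, each a list of 3 entries, a list of its own where there are three numbers: the finger opening in m, from 0 to 0.0854, then the shift along the world's x, y, z in m, then the turn about the world's z in degrees. A call has 1 to 8 rows; each row is the pose to reach, as a shift and turn from the pose commanded when the call began; what a row does not reach only later rows make up. A row lasts 1/8 s, in which the tool goes at most 62.5 mm and 10.7 degrees, less where a joint would pass 70% of its speed; a pose out of reach is approached as far as the arm can. A call with a gripper value outside its range is refused whole. The fingers move at their own pace and stop on an object; "grip_force" is the grip in N (left out, the last holds). Time passes only in rows, so rows that repeat a pose let the fingers close. It gives the time, the measured TCP pose, the force and the opening at its end, in the units of the state.
- robot.get_state(): the state, without advancing time (a new reading comes with each control period).
- robot.camera(name): name is "scene" or "side" or "wrist"; returns a dict with "img" (400x640x3 uint8, red, green, blue), "depth" (400x640 float32, mm along the optical axis (not along the pixel's ray), 0 where there is no reading), "intrinsics" (3x3 intrinsics, pixels), "k1" (the pictures are not rectified: a ray, as slopes to the right and down, at radius r is drawn at 1 + k1 r^2 times it, then the intrinsics apply), "R" (3x3) and "t" (3): a world point X has camera coordinates R X + t; the wrist camera has in their place "hand_eye" (4x4, takes a point from camera to tool coordinates, whose origin is the TCP and whose axes are the flange's). Camera axes: x right, y down, z forward; pixel columns grow to the right and rows downward; lengths in mm; the calibration is good to about 2 mm. A picture is of the moment at which its call begins: read the wrist's pose just before it.
- robot.finish_job(): hands the job in, once; it reports no verdict.
Trained networks look in a picture, given as the dict that the camera call returned (one of the last four; its "shot" number tells which), for a name from the list of things; names that differ only in an ending like _2 or _b are one class to them, and where a whole thing is asked for, a point or a joint stands for the part that bears it (a point fixed in the world has none). Each returns a list of dicts, best first, with "conf" (0 to 1); they miss things now and then, are a little off and sometimes report something else, mostly with a low value. They report only what shows in the picture. A call takes as long as a camera call.
- robot.spot_in(picture, thing): "position" ([x, y, z] in mm, in world coordinates, good to about 4 mm: the middle of the surface that is visible of it).
- robot.silhouettes(picture, thing): "pixels" (400x640 bool, what is visible of it).
The state is a dict: "time_s": time; "q": joint angles; "qd": joint speeds; "effort": joint torques, N m; "ee_pos": TCP position; "orientation": TCP orientation; "contact_force": force on the tool from outside, world axes, zero at the start; "ft_torque": the same for the moment, N m; "grip_width": opening from 0.0 (shut) to 1.0 (fully open).
Only numpy, scipy, OpenCV 4.12 (cv2) and the standard library are available. Lean on these libraries where they do the work, as an engineer would, in place of code of your own. Each camera call takes 0.05 s, during which the arm holds its last target.

## Working session

There is one attempt and no reset: what is moved stays moved. The work goes in short steps, Python scripts to look and compute and a tool call to move; the robot and the scene stay as the last step left them, time stands still between calls to the robot, and variables do not carry over. Pictures are saved under pics/ and viewed, and the job is handed in when it is done.

Besides the shell and the picture viewer there is one more tool, called after "Request:" by a JSON object that holds its "op" and its "data". arm_command: Moves the arm, as the interface text tells. Its arguments: {"type":"object","properties":{"moves":{"type":"array"},"grip_force":{"type":"number"}},"required":["moves"]}

```bash
mkdir -p pics; cat > h.py <<'E'
import numpy as np, cv2
from bench import robot
from scipy.spatial.transform import Rotation as Rn
def save(c,n): cv2.imwrite('pics/'+n,c['img'][:,:,::-1])
def pose(c,st=None):
    if 'R' in c and c['R'] is not None: return np.array(c['R']),np.array(c['t'])
    w,x,y,z=st['orientation']; Rt=Rn.from_quat([x,y,z,w]).as_matrix()
    H=np.array(c['hand_eye']); Rwc=Rt@H[:3,:3]; p=Rt@H[:3,3]+np.array(st['ee_pos'])
    return Rwc.T,-Rwc.T@p
def ray(c,u,v):
    K=np.array(c['intrinsics']);k=c['k1']
    d=np.array([(u-K[0,2])/K[0,0],(v-K[1,2])/K[1,1]]);s=d.copy()
    for _ in range(20): s=d/(1+k*(s@s))
    return np.array([s[0],s[1],1.])
def onz(c,st,u,v,z):
    R,t=pose(c,st);o=-R.T@t;d=R.T@ray(c,u,v)
    return o+d*(z-o[2])/d[2]
def proj(c,st,X):
    R,t=pose(c,st);p=R@np.array(X)+t;s=p[:2]/p[2];s=s*(1+c['k1']*(s@s));K=np.array(c['intrinsics'])
    return np.array([K[0,0]*s[0]+K[0,2],K[1,1]*s[1]+K[1,2]])
E
python3 - <<'E'
from h import *
st=robot.get_state();print(st)
for n in ['scene','side','wrist']:
    c=robot.camera(n);save(c,n+'0.png')
    print(n,c['intrinsics'],c['k1'],c.get('R'),c.get('t'),c.get('hand_eye'))
    for th in ['guide','wheel','fence','pointer','mark','jar','cup','setting_block','spray']:
        print(th,[(np.round(d['position']),round(d['conf'],2)) for d in robot.spot_in(c,th)[:2]])
print(robot.get_state()['time_s'])
E
```

```text
{'time_s': 0.0, 'q': array([-9.46924876e-06,  2.38761465e-01, -1.42519849e-02,  1.31920473e+00,
       -4.47929518e-05,  1.57080346e+00]), 'qd': array([ 6.29184634e-05, -1.98083927e-04, -1.87549099e-04,  5.47238393e-04,
       -1.63479718e-03, -1.24795726e-03]), 'effort': array([ 1.29771975e-03, -5.38790166e+01,  3.46437156e+01,  1.83730113e-02,
        1.69192181e-04,  6.54446694e-05]), 'ee_pos': array([ 5.24582439e+02, -1.87098792e-02,  2.30688645e+02]), 'orientation': array([-4.86866077e-04,  7.07112462e-01,  7.07100743e-01, -5.18538296e-04]), 'contact_force': array([-0.723883  ,  0.36390591,  0.04190463]), 'ft_torque': array([0.02265261, 0.00646443, 0.01719497]), 'grip_width': 1.002303887495719}
scene [[464.45394126   0.         311.95468432]
 [  0.         464.45394126 191.20907287]
 [  0.           0.           1.        ]] -0.0803426411969825 [[-0.2525345   0.96753755  0.00987019]
 [ 0.76660261  0.20629225 -0.60808219]
 [-0.59037849 -0.14599522 -0.79381272]] [ 198.67553358 -349.21106952 1494.61277934] None
guide [(array([590., -52.,  28.]), 0.72)]
wheel [(array([470., -39.,  7
[... 1258 characters left out ...]
       ]] -0.05456202158920007 None None [[ 6.17704739e-04 -9.47429076e-01 -3.19965256e-01  8.20252939e+01]
 [ 9.99999208e-01  2.34498926e-04  1.23617531e-03  3.65358102e-01]
 [-1.09615692e-03 -3.19965766e-01  9.47428471e-01 -1.43239655e+02]
 [ 0.00000000e+00  0.00000000e+00  0.00000000e+00  1.00000000e+00]]
guide [(array([566., -38.,  30.]), 0.62)]
wheel [(array([466., -30.,  70.]), 0.9)]
fence [(array([585., -24.,  62.]), 0.88)]
pointer [(array([585., -24.,  58.]), 0.62)]
mark [(array([662., -82.,  38.]), 0.84)]
jar [(array([522., 108.,  84.]), 0.86)]
cup [(array([ 422., -197.,   49.]), 0.93)]
setting_block [(array([ 560., -132.,   46.]), 0.6)]
spray [(array([635., 108., 107.]), 0.89)]
1.5
```

View pics/scene0.png

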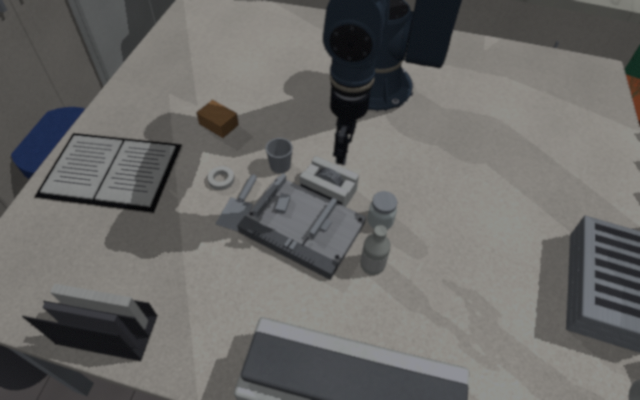

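View pics/side0.png

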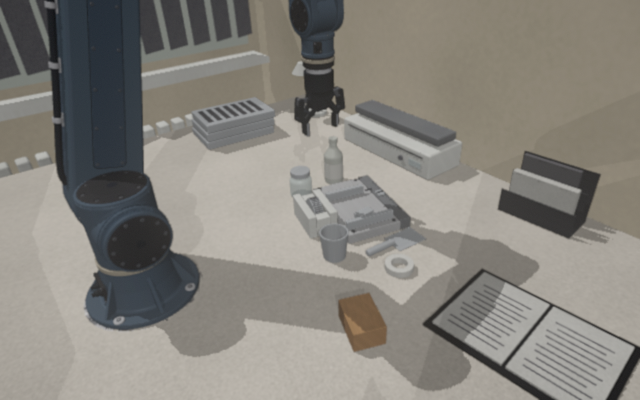

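View pics/wrist0.png

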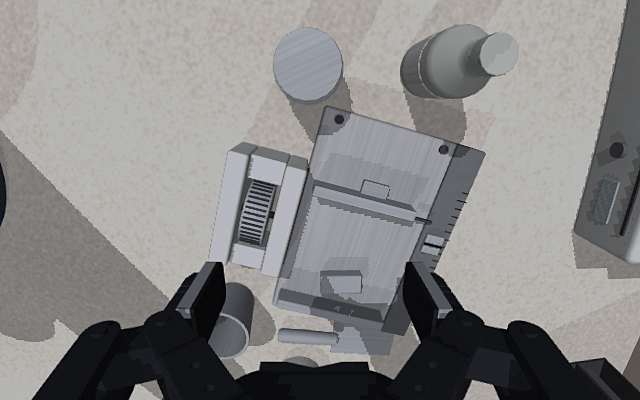

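```bash
python3 - <<'E'
import cv2
i=cv2.imread('pics/wrist0.png')[90:350,200:500]
cv2.imwrite('pics/w0z.png',cv2.resize(i[:200],(800,533),interpolation=cv2.INTER_CUBIC))
j=cv2.imread('pics/wrist0.png')[170:270,380:480]
cv2.imwrite('pics/w0y.png',cv2.resize(j,(600,600),interpolation=cv2.INTER_CUBIC))
E
```

```text
(no output)
```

View pics/w0z.png

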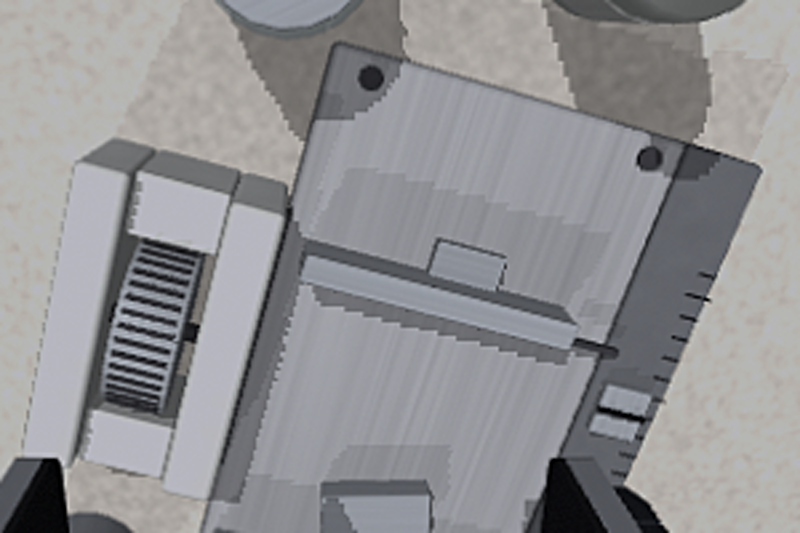

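View pics/w0y.png

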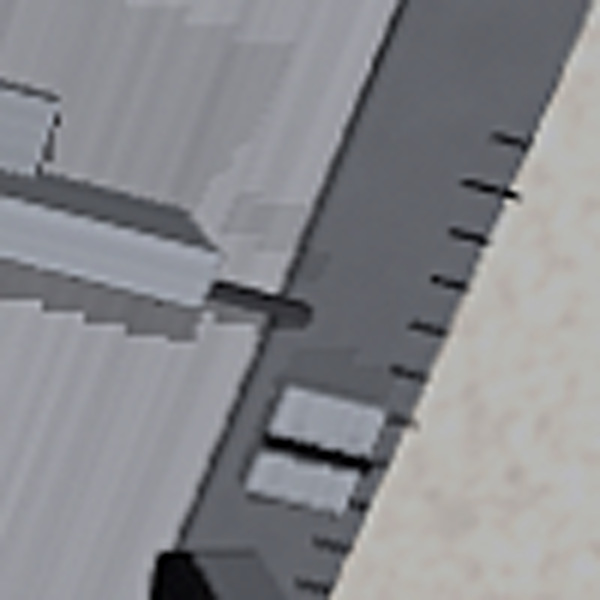

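```bash
cat > fit.py <<'E'
from h import *
from scipy.optimize import least_squares
def fit(c,st,pts):
    P=np.array([p[0] for p in pts],float);U=np.array([p[1] for p in pts],float)
    W=np.array([onz(c,st,u[0],u[1],p[2]) for p,u in zip(P,U)])
    def tr(q): 
        cc,s=np.cos(q[2]),np.sin(q[2]); return np.c_[q[0]+cc*P[:,0]-s*P[:,1],q[1]+s*P[:,0]+cc*P[:,1]]
    r=least_squares(lambda q:(tr(q)-W[:,:2]).ravel(),[570,-50,-0.2]);
    print('pose',r.x,'res\n',r.fun.reshape(-1,2).round(1));return r.x
def g2w(q,p): c,s=np.cos(q[2]),np.sin(q[2]);return np.array([q[0]+c*p[0]-s*p[1],q[1]+s*p[0]+c*p[1],p[2]])
def w2g(q,p): c,s=np.cos(q[2]),np.sin(q[2]);d=np.array(p[:2])-q[:2];return np.array([c*d[0]+s*d[1],-s*d[0]+c*d[1],p[2]])
E
python3 - <<'E'
from fit import *
st=robot.get_state();c=robot.camera('wrist')
z=lambda x,y:(200+x/2.6667,90+y/2.6667)
y=lambda a,b:(380+a/6,170+b/6)
q=fit(c,st,[((-77.5,130,30),z(338,43)),((108,130,34),z(762,168)),((-161,65,66),z(77,164)),((-79,65,66),z(284,210)),((-79,-65,66),z(212,497))])
np.save('q.npy',q)
print('wheel top',g2w(q,(-120,0,78)))
for n,p,zz in [('ptr root',y(213,292),34),('ptr tip',y(308,315),34),('mark in',y(268,440),42),('mark out',y(370,465),42),('mark far',y(370,465),42),('fence top inner L',z(305,281),57),('R',z(573,349),57)]:
    for h in ([zz,zz+4,38] if 'ptr' in n else [zz]): print(n,h,w2g(q,onz(c,st,*p,h)).round(1))
E
```

```text
pose [ 5.79117126e+02 -7.37337105e+01 -2.65857574e-01] res
 [[-0.9  1.5]
 [ 1.7  0.8]
 [-1.1  2.4]
 [ 1.5 -1.6]
 [-1.3 -3.1]]
wheel top [463.33302097 -42.20529328  78.        ]
ptr root 34 [58.6 35.  34. ]
ptr root 38 [56.8 36.2 38. ]
ptr root 38 [56.8 36.2 38. ]
ptr tip 34 [78.6 35.4 34. ]
ptr tip 38 [76.6 36.6 38. ]
ptr tip 38 [76.6 36.6 38. ]
mark in 42 [77.1 10.9 42. ]
mark out 42 [99.  11.1 42. ]
mark far 42 [99.  11.1 42. ]
fence top inner L 57 [-65.1  38.5  57. ]
R 57 [48.7 39.2 57. ]
```

Request:
{"op": "arm_command", "data": {"moves": [[0,[-0.02,-0.008,-0.03],-5],[0,[-0.04,-0.016,-0.07],-10],[0,[-0.0565,-0.023,-0.115],-15.2],[0,[-0.0565,-0.023,-0.121],-15.2],[0,[-0.0565,-0.023,-0.121],-15.2]], "grip_force": 30}}

```text
time_s: 2.17
ee_pos: [469.8, -22.9, 111.3]
orientation: [0.0, 0.794, 0.608, 0.001]
contact_force: [-0.5, -0.3, 0.5]
grip_width: 0.008
```

```bash
python3 - <<'E'
from fit import *
st=robot.get_state();print(st['time_s'],st['ee_pos'],st['orientation'],st['grip_width'],st['contact_force'])
c=robot.camera('wrist');save(c,'wrist1.png')
q=np.load('q.npy');print(w2g(q,st['ee_pos']))
E
```

```text
2.175 [469.81126192 -22.92961165 111.2988687 ] [3.84317877e-04 7.93853598e-01 6.08108578e-01 5.25101577e-04] 0.007885410112402373 [-0.4965022  -0.34253964  0.49974558]
[-118.8137867    20.30055186  111.2988687 ]
```

View pics/wrist1.png

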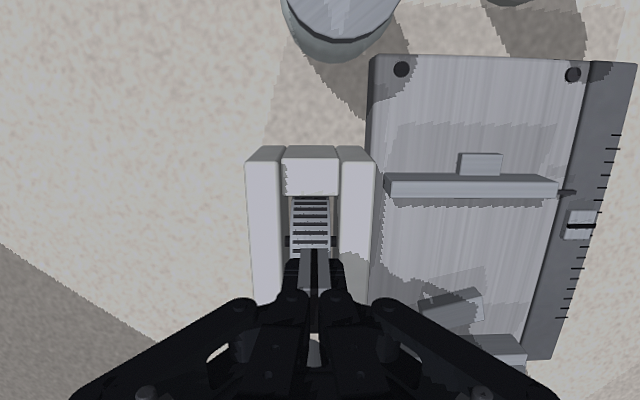

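```bash
python3 - <<'E'
from fit import *
st=robot.get_state();c=robot.camera('wrist')
q=np.load('q.npy')
f=lambda p:proj(c,st,g2w(q,p)).round(0)
print('tip',proj(c,st,st['ee_pos']).round(),'axle',f((-134,0,42)),f((-106,0,42)),'top',f((-120,0,78)))
q2=fit(c,st,[((-77.5,130,30),(369,56)),((108,130,34),(637,64)),((-161,65,66),(246,161)),((-79,65,66),(376,163)),((-134,0,42),(288,241)),((-106,0,42),(334,241))])
i=c['img'][130:270,230:420,::-1]; cv2.imwrite('pics/w1a.png',cv2.resize(i,None,fx=4,fy=4,interpolation=cv2.INTER_CUBIC))
i=c['img'][150:270,500:640,::-1]; cv2.imwrite('pics/w1b.png',cv2.resize(i,None,fx=5,fy=5,interpolation=cv2.INTER_CUBIC))
E
```

```text
tip [312. 263.] axle [291. 240.] [329. 240.] top [310. 264.]
pose [ 5.79051776e+02 -7.47217522e+01 -2.60625317e-01] res
 [[ 3.2  0.1]
 [ 0.1  0.7]
 [-2.5 -0.4]
 [ 0.5  0.3]
 [ 2.4 -1.3]
 [-3.7  0.5]]
```

View pics/w1a.png

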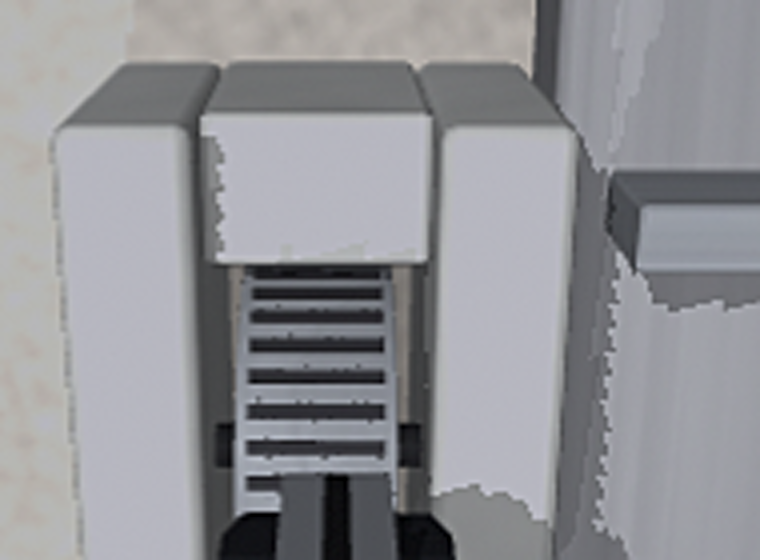

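View pics/w1b.png

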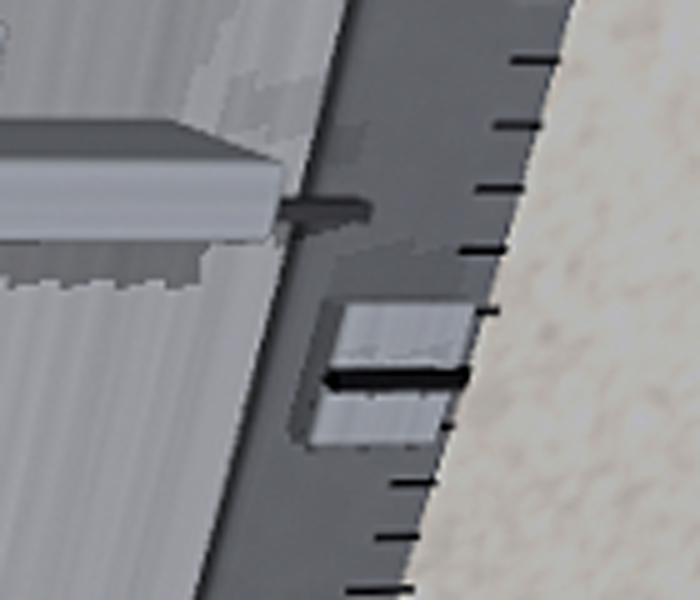

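```bash
python3 - <<'E'
from fit import *
st=robot.get_state();c=robot.camera('wrist')
q2=fit(c,st,[((-77.5,130,30),(369,56)),((108,130,34),(637,64)),((-161,65,66),(244,162)),((-79,65,66),(374,162)),((-134,0,42),(288,241)),((-106,0,42),(332,241))])
np.save('q.npy',q2)
print(w2g(q2,st['ee_pos']),st['ee_pos'])
for h in (34,36,38): print(w2g(q2,onz(c,st,574,192,h)))
print(w2g(q2,onz(c,st,565.5,226,42)))
print(w2g(q2,onz(c,st,555,197,57)))
E
```

```text
pose [ 5.78570308e+02 -7.46389598e+01 -2.61665438e-01] res
 [[ 2.6  0.2]
 [-0.8  0.7]
 [-1.7  0.1]
 [ 0.9 -0.4]
 [ 1.8 -1. ]
 [-2.9  0.4]]
[-117.69312548   22.08547022  111.97643907] [470.59668188 -22.85927389 111.97643907]
[83.00469613 36.01286182 34.        ]
[81.19322164 36.62850378 36.        ]
[79.38174715 37.24414575 38.        ]
[76.17918744 11.22199202 42.        ]
[48.92191888 39.49874256 57.        ]
```

Request:
{"op": "arm_command", "data": {"moves": [[0,[-0.001,0,-0.02],0],[0,[-0.001,0,-0.03],0],[0,[-0.001,0,-0.032],0],[0,[-0.001,0,-0.032],0]]}}

```text
time_s: 2.82
ee_pos: [467.9, -23.0, 78.7]
orientation: [0.0, 0.794, 0.607, 0.0]
contact_force: [0.5, -0.4, 0.2]
grip_width: -0.001
```

Request:
{"op": "arm_command", "data": {"moves": [[0,[0,0,-0.0015],0],[0,[0,0,-0.002],0]]}}

```text
time_s: 3.08
ee_pos: [467.6, -23.0, 76.5]
orientation: [0.0, 0.794, 0.607, 0.0]
contact_force: [-0.1, 0.6, -0.3]
grip_width: 0.001
```

Request:
{"op": "arm_command", "data": {"moves": [[0,[0,0,-0.001],0],[0,[0,0,-0.001],0]]}}

```text
time_s: 3.32
ee_pos: [467.7, -22.9, 75.6]
orientation: [0.0, 0.794, 0.607, 0.0]
contact_force: [-0.9, 1.6, 3.6]
grip_width: -0.002
```

Request:
{"op": "arm_command", "data": {"moves": [[0,[-0.0005,-0.002,0.0002],0],[0,[-0.001,-0.0039,0.0004],0]]}}

```text
time_s: 3.58
ee_pos: [466.9, -26.3, 76.4]
orientation: [-0.0, 0.794, 0.608, 0.001]
contact_force: [-2.4, 4.5, 12.2]
grip_width: -0.0
```

Request:
{"op": "arm_command", "data": {"moves": [[0,[-0.001,-0.0039,0.0014],0],[0,[-0.0018,-0.0068,0.0017],0],[0,[-0.0028,-0.0106,0.0017],0],[0,[-0.0041,-0.0155,0.0017],0]]}}

```text
time_s: 4.08
ee_pos: [462.4, -42.4, 77.9]
orientation: [0.0, 0.794, 0.607, 0.0]
contact_force: [-2.1, 1.7, 8.4]
grip_width: 0.003
```

Request:
{"op": "arm_command", "data": {"moves": [[0,[-0.001,-0.0039,0.0001],0],[0,[-0.0021,-0.0077,0.0001],0],[0,[-0.0028,-0.0106,0.0001],0]]}}

```text
time_s: 4.45
ee_pos: [459.5, -53.2, 77.7]
orientation: [-0.0, 0.794, 0.607, 0.0]
contact_force: [-1.3, 0.7, 4.3]
grip_width: -0.001
```

```bash
python3 - <<'E'
from fit import *
st=robot.get_state();c=robot.camera('wrist');save(c,'wrist2.png')
i=c['img'][150:350,440:640,::-1]; cv2.imwrite('pics/w2b.png',cv2.resize(i,None,fx=3,fy=3,interpolation=cv2.INTER_CUBIC))
E
```

```text
(no output)
```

View pics/wrist2.png

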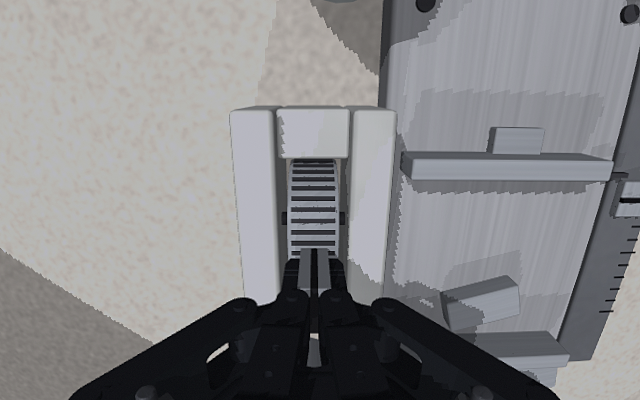

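```bash
python3 - <<'E'
from fit import *
i=cv2.imread('pics/wrist2.png')[150:230,560:640]; cv2.imwrite('pics/w2b.png',cv2.resize(i,None,fx=7,fy=7,interpolation=cv2.INTER_CUBIC))
st=robot.get_state();c=robot.camera('wrist');q=np.load('q.npy')
print(w2g(q,st['ee_pos']),q)
for n,u,v,h in [('ptr',625,176,36),('mark',617,200,42),('fenceL',402,179,57),('fenceR',612,179,57)]: print(n,w2g(q,onz(c,st,u,v,h)))
E
```

```text
[-120.61893958  -10.33529336   77.66256132] [ 5.78570308e+02 -7.46389598e+01 -2.61665438e-01]
ptr [79.94950171 25.34845869 36.        ]
mark [72.79998889 11.139608   42.        ]
fenceL [-72.22565438  28.59416951  57.        ]
fenceR [49.42502624 28.82086845 57.        ]
```

View pics/w2b.png

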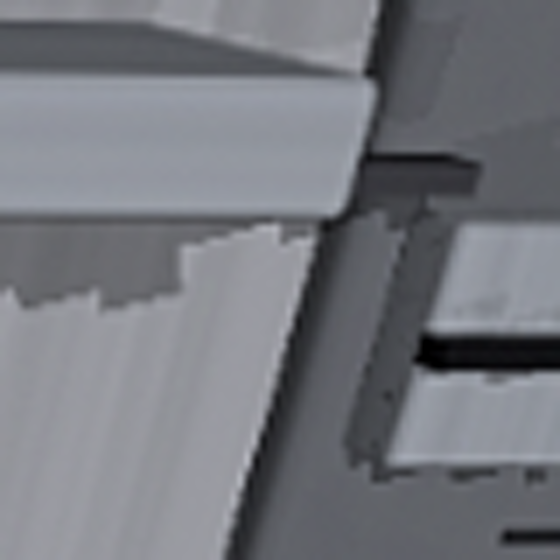

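Request:
{"op": "arm_command", "data": {"moves": [[0,[-0.0005,-0.0019,-0.0002],0],[0,[-0.001,-0.0039,-0.0005],0],[0,[-0.0016,-0.0058,-0.0008],0],[0,[-0.0021,-0.0077,-0.0013],0]]}}

```text
time_s: 5.05
ee_pos: [457.4, -60.8, 76.1]
orientation: [-0.0, 0.794, 0.607, -0.0]
contact_force: [-0.5, 0.8, 3.0]
grip_width: -0.0
```

Request:
{"op": "arm_command", "data": {"moves": [[0,[0,0,0.012],0],[0,[0.0045,0.017,0.014],0],[0,[0.0091,0.0338,0.012],0],[0,[0.0091,0.0338,0.004],0],[0,[0.0091,0.0338,0.0008],0],[0,[0.0091,0.0338,0.0002],0]]}}

```text
time_s: 5.8
ee_pos: [466.3, -26.6, 76.5]
orientation: [-0.001, 0.794, 0.607, 0.0]
contact_force: [-2.4, 3.3, 11.5]
grip_width: -0.002
```

```bash
python3 - <<'E'
from fit import *
st=robot.get_state();c=robot.camera('wrist');save(c,'wrist3.png')
i=c['img'][150:250,540:640,::-1]; cv2.imwrite('pics/w3b.png',cv2.resize(i,None,fx=6,fy=6,interpolation=cv2.INTER_CUBIC))
E
```

```text
(no output)
```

View pics/w3b.png

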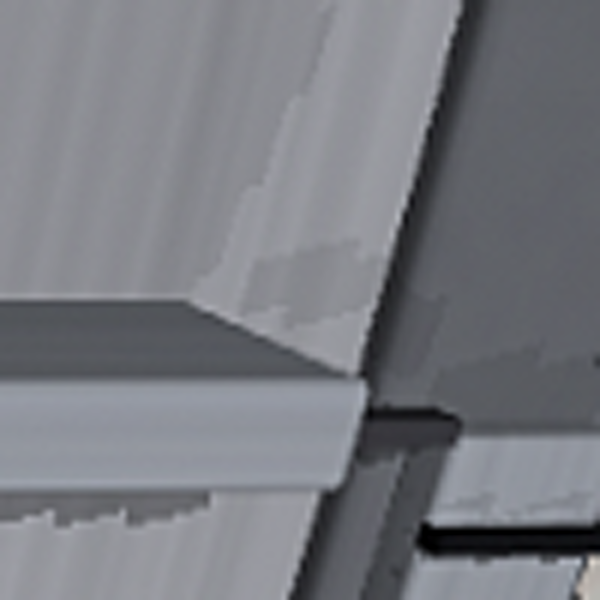

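```bash
python3 - <<'E'
from fit import *
st=robot.get_state();c=robot.camera('wrist');q=np.load('q.npy')
for n,u,v,h in [('ptr',616.7,222.5,36),('ptr',616.7,222.5,42),('mark',610.8,240,42),('fenceR',596,231.5,57),('fL',450,231.5,57)]: print(n,w2g(q,onz(c,st,u,v,h)))
# depth near pointer and mark
R,t=pose(c,st)
for u,v in [(608,222),(612,223),(614,222),(604,223),(618,240),(616,233),(618,225),(590,220+8)]:
    d=c['depth'][v,u]; X=R.T@(ray(c,u,v)*d-t); print(u,v,d,w2g(q,X).round(1))
E
```

```text
ptr [82.64328842 21.41489619 36.        ]
ptr [76.03249983 23.95683019 42.        ]
mark [75.78697406 11.49410034 42.        ]
fenceR [47.49931177 24.68197069 57.        ]
fL [-42.45337743  25.71217113  57.        ]
608 222 192.20317 [69.4 24.4 42.1]
612 223 191.56374 [71.7 24.1 42.9]
614 222 191.88263 [73.4 24.5 42.4]
604 223 191.09125 [65.4 24.3 43.4]
618 240 195.44737 [80.2 11.9 42.9]
616 233 196.45789 [79.6 15.8 40.5]
618 225 192.78036 [77.3 22.3 42.2]
590 228 176.0727 [41.7 27.5 58.1]
```

Request:
{"op": "arm_command", "data": {"moves": [[0,[-0.0005,-0.0019,0.0005],0],[0,[-0.001,-0.0039,0.0008],0],[0,[-0.0018,-0.0068,0.001],0],[0,[-0.0028,-0.0106,0.001],0],[0,[-0.0041,-0.0155,0.001],0],[0,[-0.0052,-0.0193,0.001],0],[0,[-0.006,-0.0222,0.001],0],[0,[-0.006,-0.0222,0.001],0]]}}

```text
time_s: 6.9
ee_pos: [460.0, -49.6, 77.8]
orientation: [-0.0, 0.795, 0.607, -0.0]
contact_force: [-3.4, 0.3, 12.1]
grip_width: -0.004
```

```bash
python3 - <<'E'
from fit import *
st=robot.get_state();c=robot.camera('wrist');save(c,'wrist4.png')
i=c['img'][130:230,540:640,::-1]; cv2.imwrite('pics/w4b.png',cv2.resize(i,None,fx=6,fy=6,interpolation=cv2.INTER_CUBIC))
print(w2g(np.load('q.npy'),st['ee_pos']))
E
```

```text
[-121.01859511   -6.46937754   77.79504516]
```

View pics/w4b.png

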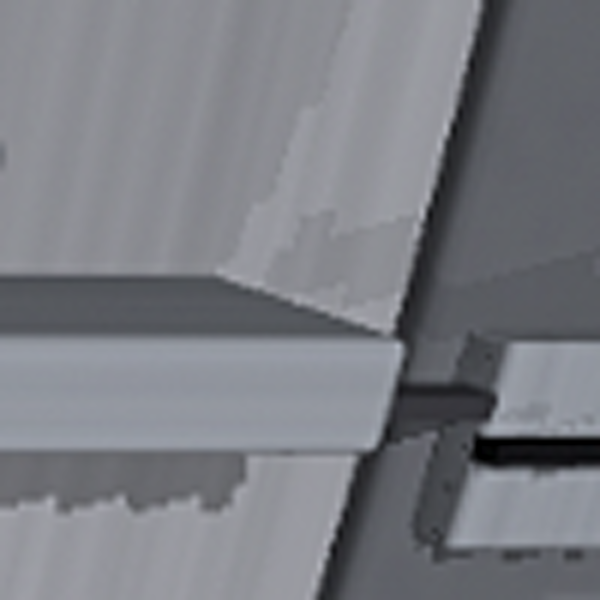

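Request:
{"op": "arm_command", "data": {"moves": [[0,[-0.0005,-0.0019,-0.0002],0],[0,[-0.001,-0.0039,-0.0003],0],[0,[-0.0016,-0.0058,-0.0005],0],[0,[-0.0021,-0.0077,-0.0008],0],[0,[-0.0026,-0.0097,-0.0011],0],[0,[-0.0031,-0.0116,-0.0015],0],[0,[-0.0031,-0.0116,-0.0015],0]]}}

```text
time_s: 7.82
ee_pos: [456.8, -61.2, 75.7]
orientation: [-0.0, 0.795, 0.607, -0.001]
contact_force: [-2.3, -2.1, 4.4]
grip_width: -0.005
```

```bash
python3 - <<'E'
from fit import *
st=robot.get_state();c=robot.camera('wrist');save(c,'wrist5.png')
i=c['img'][110:210,540:640,::-1]; cv2.imwrite('pics/w5b.png',cv2.resize(i,None,fx=6,fy=6,interpolation=cv2.INTER_CUBIC))
E
```

```text
(no output)
```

View pics/w5b.png

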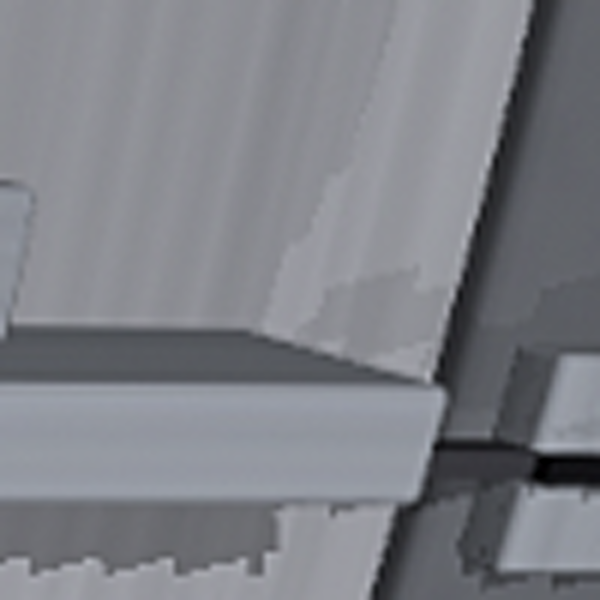

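Request:
{"op": "arm_command", "data": {"moves": [[0,[0,0,0.03],0],[0,[0.03,-0.01,0.06],0],[0,[0.06,-0.024,0.06],0],[0,[0.094,-0.036,0.06],0],[0,[0.094,-0.036,0.06],0],[0,[0.094,-0.036,0.06],0],[0,[0.094,-0.036,0.06],0]]}}

```text
time_s: 8.75
ee_pos: [550.5, -96.3, 135.8]
orientation: [-0.0, 0.794, 0.607, -0.0]
contact_force: [0.4, -0.7, -0.2]
grip_width: 0.005
```

```bash
python3 - <<'E'
from fit import *
st=robot.get_state();c=robot.camera('wrist');save(c,'wrist6.png');q=np.load('q.npy')
print(w2g(q,st['ee_pos']),st['time_s'])
u,v=proj(c,st,g2w(q,(70,11,42))).astype(int);print(u,v)
u0,v0=u-35,v-35;print(u0,v0)
i=c['img'][v0:v0+70,u0:u0+70,::-1]; cv2.imwrite('pics/w6b.png',cv2.resize(i,None,fx=8,fy=8,interpolation=cv2.INTER_CUBIC))
np.save('d6.npy',c['depth'])
E
```

```text
[-21.54320098 -28.2223085  135.76341821] 8.75
432 154
397 119
```

View pics/wrist6.png

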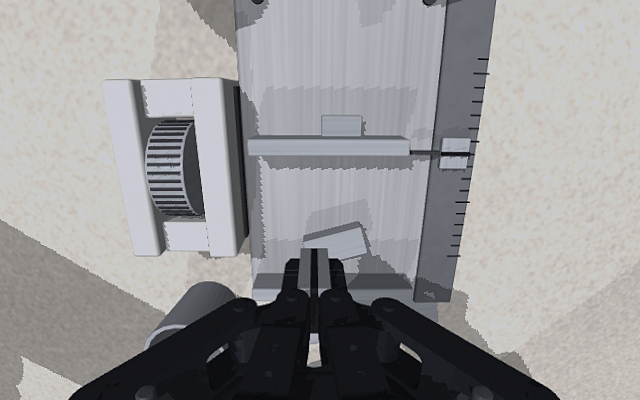

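View pics/w6b.png

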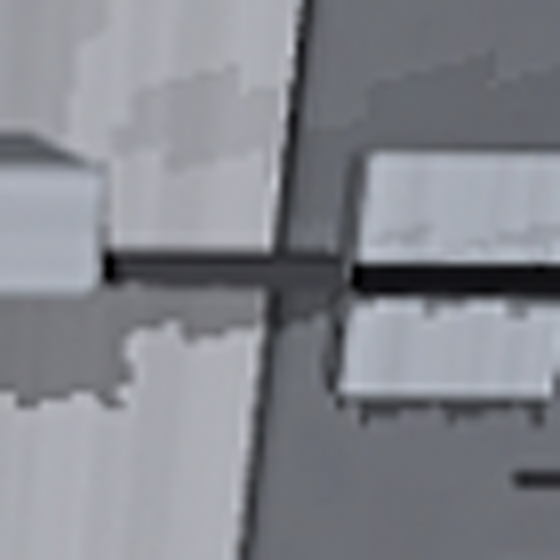

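```bash
python3 - <<'E'
from fit import *
g=cv2.cvtColor(cv2.imread('pics/wrist6.png'),cv2.COLOR_BGR2GRAY).astype(int)
for u in (414,418,422,426,430,434,438,442,445,450,455,460,464): print(u,g[146:162,u])
E
```

```text
414 [171 172 178 162  94  48  64  59  98 121 124 122 120 115 165 179]
418 [166 168 171 157  93  45  64  62  69 108 122 118 113 160 175 170]
422 [171 171 175 163  98  45  65  62  68 110 126 123 122 122 117 163]
426 [175 176 179 166 102  43  64  62  68 109 128 124 121 117 161 180]
430 [184 185 189 177 113  44  65  64  61  72  74  66  58  69  77  70]
434 [ 99 106 107 102  69  49  65  64  65  73  77  77  74 101 115 112]
438 [108 115 115 120  94  45  65  65  66  64  59  69  77  77  78  79]
442 [156 163 167 170 177 148  27  12  16  23  95 163 186 181 179 179]
445 [176 170 159 169 184 155  29  18  19  24 134 184 173 171 170 169]
450 [168 159 166 171 179 146  30  18  19  34  93 120 145 176 173 172]
455 [172 172 170 165 175 162  33  17  20  25 107 170 175 171 171 171]
460 [172 171 156 164 181 168  31  17  20  33 101 145 153 174 172 169]
464 [169 156 157 162 177 156  19  18  21  26  81 152 181 176 174 173]
```

Request:
{"op": "arm_command", "data": {"moves": [[0,[-0.044,0.027,0],0],[0,[-0.087,0.055,-0.02],0],[0,[-0.087,0.055,-0.04],0],[0,[-0.087,0.055,-0.055],0],[0,[-0.087,0.055,-0.058],0],[0,[-0.087,0.055,-0.058],0],[0,[-0.087,0.055,-0.0583],0],[0,[-0.087,0.055,-0.0583],0]]}}

```text
time_s: 9.8
ee_pos: [464.8, -41.7, 78.0]
orientation: [0.0, 0.794, 0.607, 0.0]
contact_force: [-0.1, 0.7, 3.5]
grip_width: 0.002
```

Now a short trim: press a little more, roll 2.3 mm.

Request:
{"op": "arm_command", "data": {"moves": [[0,[0,0,-0.0003],0],[0,[-0.0003,-0.0011,-0.0003],0],[0,[-0.0006,-0.0022,-0.0003],0],[0,[-0.0006,-0.0022,-0.0003],0]]}}

```text
time_s: 10.3
ee_pos: [464.2, -43.9, 77.9]
orientation: [0.0, 0.794, 0.607, 0.0]
contact_force: [-1.6, 1.6, 7.5]
grip_width: 0.002
```

Request:
{"op": "arm_command", "data": {"moves": [[0,[0,0,0.03],0],[0,[0.03,-0.01,0.055],0],[0,[0.06,-0.03,0.055],0],[0,[0.1,-0.053,0.035],0],[0,[0.12,-0.058,0.025],0],[0,[0.12,-0.058,0.025],0],[0,[0.12,-0.058,0.025],0]]}}

```text
time_s: 11.18
ee_pos: [583.1, -101.7, 102.3]
orientation: [-0.0, 0.794, 0.607, -0.0]
contact_force: [0.0, 0.2, 0.4]
grip_width: 0.005
```

```bash
python3 - <<'E'
from fit import *
st=robot.get_state();c=robot.camera('wrist');save(c,'wrist7.png');q=np.load('q.npy')
print(w2g(q,st['ee_pos']),st['time_s'])
u,v=proj(c,st,g2w(q,(70,11,42))).astype(int);print(u,v)
u0,v0=u-35,v-35;print(u0,v0)
i=c['img'][v0:v0+70,u0:u0+70,::-1]; cv2.imwrite('pics/w7b.png',cv2.resize(i,None,fx=8,fy=8,interpolation=cv2.INTER_CUBIC))
g=cv2.cvtColor(c['img'],cv2.COLOR_RGB2GRAY).astype(int)
for k in range(u-30,u+32,4): print(k,g[v-10:v+10,k])
E
```

```text
[ 11.35205718 -24.93081477 102.31144869] 11.175
401 168
366 133
371 [124 118 114 111 103  94 103 101  84  99  99  98  99 121 122 125 125 125
 124 125]
375 [177 177 178 181 189 139  58  22  25  27  16  52 127 129 127 127 127 128
 128 127]
379 [172 172 172 174 176 190  93  43  64  66  65  56 124 125 122 121 116 181
 121 112]
383 [174 174 175 173 176 188  93  43  63  66  65  57 122 123 120 114 173 175
 170 168]
387 [169 170 170 170 173 185  93  43  62  67  65  57 121 122 120 119 118 115
 106 166]
391 [175 175 176 175 178 191 101  35  61  66  63  55 126 130 126 124 121 118
 177 180]
395 [179 178 178 178 181 194 103  37  60  66  64  55 126 129 125 121 182 183
 180 178]
399 [178 178 180 180 183 189 106  38  61  66  64  58 123 130 131 132 107 100
  98 110]
403 [ 94 104 107 108 109 113  68  39  62  67  65  65  73  74  71  77 107 111
 111 111]
407 [105 113 115 114 113 118  79  40  59  66  64  64  76  77  82 109 113 110
 110 109]
411 [104 106 110 111 115 123 122  57   0   3   5  12  92 148 172 175 172 171
 172 174]
415 [179 179 179 167 167 177 192  99   8  24  25  12  85 173 180 175 173 173
 173 172]
419 [170 172 161 154 160 172 174  90   9  25  24   8 127 173 174 172 171 171
 172 172]
423 [177 177 178 177 177 168 175  96   6  23  24  14  90 117 172 179 175 174
 175 174]
427 [173 174 175 174 165 168 187 109   5  24  24  13  83 171 181 175 174 174
 172 173]
431 [170 171 172 162 164 173 188 111   5  24  23   9 123 172 176 174 173 174
 173 174]
```

View pics/w7b.png

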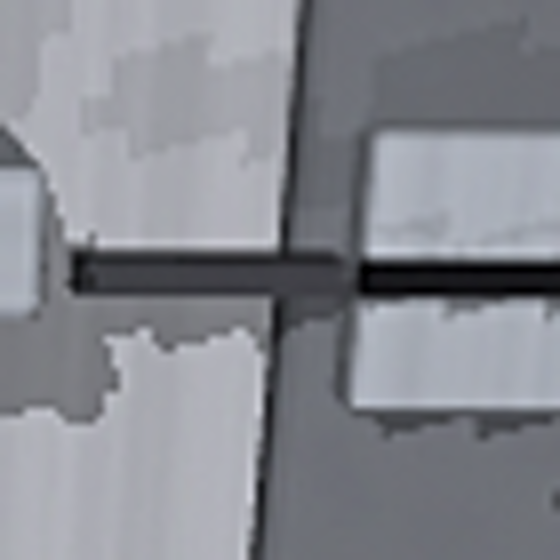

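Request:
{"op": "arm_command", "data": {"moves": [[0,[0,0,0.05],0],[0,[-0.03,0.03,0.1],0],[0,[-0.06,0.06,0.13],0],[0,[-0.06,0.1,0.13],0],[0,[-0.06,0.1,0.13],0],[0,[-0.06,0.1,0.13],0]]}}

```text
time_s: 11.98
ee_pos: [523.4, -1.8, 232.7]
orientation: [0.0, 0.794, 0.608, 0.0]
contact_force: [-0.0, -0.3, 0.3]
grip_width: 0.001
```

```bash
python3 - <<'E'
from fit import *
st=robot.get_state();c=robot.camera('wrist');save(c,'wrist8.png');print(st['ee_pos'],st['contact_force'],st['time_s'],np.abs(st['qd']).max())
E
```

```text
[523.36954567  -1.80734931 232.71223394] [-0.02194775 -0.28881218  0.2986433 ] 11.975 0.0204659327401327
```

View pics/wrist8.png

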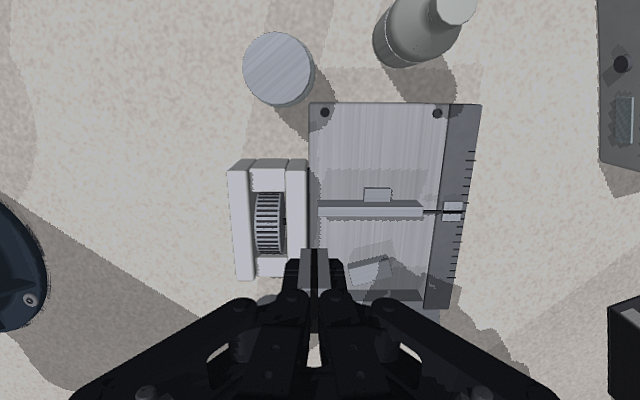

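The picture shows the pointer at (432,212) in line with the rider's line at (452,212). The hand is clear, and the jar and spray bottle are still upright where they were.

```bash
python3 -c "
from bench import robot
print(robot.finish_job())"
```

```text
the job is handed in; nothing more can be done
None
```

The fence is set: its pointer lines up with the line on the gauge rider to within about 0.3 mm. I handed the job in at about 12 s.

- **What I did:** With the gripper shut, I rolled the wheel in two long strokes and one 2 mm trim. The fence was never touched. Contact forces at the end of each move were about 3 to 12 N, reaching 12.1 and 12.2 N twice, just above the suggested 12 N.
- **Alignment check:** Before the trim, a wrist picture showed about 0.7 mm left to close. Afterwards, a closer picture showed the pointer and mark centre lines about 0.2 px apart (0.15 to 0.3 mm). The last picture, with the hand at its starting height, also shows them in line.
- **Everything else:** The hand ended free, with contact force near zero. The jar, spray bottle and setting block look undisturbed in that picture. The cup, spatula and tape were mostly hidden by the gripper and the pouch box was not looked at; I did not re-check any of these four, but the hand met no unexpected force.
- **Measurement that disagreed:** I first assumed the pointer was at 34 to 38 mm height, which put it about 3 mm off the fence face. The depth image showed it at 42 mm, level with the mark, which resolved this.

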